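# Set the bench finisher's speed and start it

### The arm

A 7-joint arm with a two-finger parallel gripper is mounted at the origin on the work surface. World frame = base frame: x ahead of the robot, y to its left, z up, the work surface at z = 0. Lengths are in m, angles in rad, forces in N, time in s.
With the tool pointing down it reaches from about 0.4 to 0.925 m from the base axis. Payload 5.6 kg.
Tool frame: the origin (TCP) lies on the centre line of the jaws, within the pads' length; the fingertips stand 22 mm ahead of it and the grasp point (between the pads) lies 3 mm ahead of it; z points along the fingers, y is the line along which they close (so a half turn about z gives the same grasp; the last joint's range is limited). The gripper opens to 85 mm and grips with 20 to 120 N. Pads are 22 mm wide; open, the fingers measure 114 mm over their backs; the gripper's body (76 mm by 85 mm) begins 54 mm behind the grasp point. The pads swing forward as they close: fully open they stand 13 mm farther back than shut.
Start: joints at [1.306, 0.468, -0.012, 1.603, 0.006, 1.071, -0.056], TCP at [0.143, -0.634, 0.253] pointing down, gripper open.
Joint ranges: [-2.53, 2.53], [-0.31, 2.02], [-1.57, 1.55], [0.28, 2.44], [-1.29, 4.43], [0.15, 1.84], [-2.92, 2.92]. Speed limits (rad/s): [2.57, 2.57, 3.14, 3.14, 3.14, 3.14, 3.14].

### API

Orientations are given as a unit quaternion [x, y, z, w].
In Python, from cell import robot gives the robot as it stands. The module is installed in compiled form; this text tells all that it offers. Calls block until the motion is done:
- robot.goto(position, orientation): joint-space move of the TCP to a pose.
- robot.move_straight(position, feed=0.15, rot=None, guard=None): straight line of the TCP; rot=None keeps the orientation; feed is the mean speed in m/s. With guard (N) it stops when the force on the tool has changed by that much, and returns True; else False.
- robot.goto_joints(angles): joint-space move.
- robot.set_gripper(opening, newtons=None): opening from 0.0 (shut) to 1.0 (fully open); newtons is the grip in N (None keeps the last); returns when the fingers have stopped.
- robot.pause(seconds).
- robot.solve_ik(position, orientation): joint angles nearest the present ones, or None.
- robot.observe(): the state.
- robot.get_image(name): name is "scene" or "top"; returns a dict with "pixels" (384x512x3 uint8, blue, green, red), "camera_matrix" (3x3 intrinsics, pixels), "pose" (4x4, takes a point from camera to world coordinates). Camera axes: x right, y up, looking along -z (the intrinsics and any distortion apply to the point x, -y, -z); pixel columns grow to the right and rows downward; lengths in m; the calibration is good to about 2 mm. A picture is of the moment at which its call begins. There is no depth.
A pose or a line that the arm cannot do raises robot.MotionError and nothing moves.
- robot.finish_job(): hands the job in; it is judged then, once.
The state is a dict: "t": time; "qpos": joint angles; "joint_vel": joint speeds; "effort": joint torques, N m; "tool_pos": TCP position; "tool_rot": TCP orientation; "wrist_force": force on the tool from outside, world axes, zero at the start; "ft_torque": the same for the moment, N m; "gripper_width": opening from 0.0 (shut) to 1.0 (fully open); "grasp_force": force on a finger pad.
Only numpy, scipy, OpenCV 4.12 (cv2) and the standard library are available. Lean on these libraries where they do the work, as an engineer would, in place of code of your own. Each camera call takes 0.05 s, during which the arm holds its last target. There are 200 camera calls.

### The job

The bench finisher's speed is set too low for buffing. With a fingertip, push the pointer of its speed selector (the large pointer knob on the wide control box) clockwise from click to click until it stands at the fourth speed, the fourth stroke round from the ring that marks off; then press the start button (the flat one, not the mushroom-headed stop) fully in and let it come back. Push the knob gently and do not grip it, and leave the stop button, the dust extractor's selector on the small box and everything lying about as they are.

Things in the scene. Friction and masses are not known exactly. Their poses are not given: they have to be found in the camera images.
- control_box: Grey die-cast control box fixed level on the bench in the left or right place with some yaw, 140 (x) x 250 (y) x 75 mm high; origin at the centre of its underside, x away from the operator, y to the operator's left, z up. On its lid: speed selector on the left (+y), start and stop button on the right near the front edge.
- speed_axis (a point): Point on the speed selector's vertical turning axis at lid level (z = 75 mm), 58 mm to +y of the box centre; axes as control_box. Round it a flat aluminium dial 98 mm across, 1.2 mm thick, with a small ring at off (box +y) and six strokes growing in length, one every 30 degrees clockwise from it.
- off_mark (a point): The ring that marks off, on the dial 43 mm from the axis in the box's +y direction.
- speed_selector (a joint): Angle of the speed selector, rad: 0 = at the off ring (box +y), growing clockwise seen from above. Notches every 0.5236 (30 degrees), 0 to 3.142: off, speeds 1 to 6; the fourth is 2.094. Starts in the notch of off, 1 or 2. A click takes 0.09 N m (3 to 4 N sideways near the tip); a little past half-way between notches it snaps into the next by itself and stays.
- speed_pointer: Black pointer handle, turns with the selector: origin on the turning axis at lid level, y axis along the pointer. Upright flat sides 9 to 34 mm above the lid; 36 mm from axis to tip (5 mm wide at the tip, 12 mm 28 mm out, 19 mm at the axis), rounded tail 21 mm. Below it a round skirt 42 mm across, up to 10 mm above the lid. White line on top towards the tip.
- pointer_tip (a point): The pointer's tip, 36 mm from the axis, 24 mm above the lid; moves with the pointer.
- start_top (a point): Centre of the top of the start button: flat grey cap of 28 mm diameter, 16 mm above the lid, in a collar of 40 mm diameter and 5 mm height. On the box at x -30, y -32 mm from its centre.
- start_button (a joint): Start button, m pressed in: 0 = out, 0.006 = fully in; sprung, 2 N to begin and 6 N fully in, comes back by itself.
- stop_top (a point): Centre of the top of the mushroom-headed stop button, 40 mm diameter, 29 mm above the lid, 62 mm to the right (-y) of the start button.
- stop_button (a joint): Stop button, m pressed in: 0 = out, 0.006 = fully in; to be left alone.
- extractor_box: Grey control box of the dust extractor, 110 x 110 x 75 mm, fixed beside the other in the other place; origin at the centre of its underside. To be left alone.
- extractor_selector (a joint): Angle of the small pointer knob (25 mm pointer, top 24 mm above the lid) in the middle of the extractor box, rad, clockwise; to be left alone.
- eyelet_tin: Small round metal tin, 40 mm diameter, 26 mm high, standing loose on the control box's lid behind the stop button; origin at the centre of its underside.
- cement_jar: Jar with a black lid, 68 mm diameter, 102 mm high, standing on the bench in front of the control box; origin at the centre of its underside.
- hammer: Cobbler's hammer, 220 mm long, 35 mm high, lying on the bench behind the control box along its y; origin under the handle near the middle.
- shoe_last: Wooden shoe last, 250 mm long along its y, 90 mm high, standing in front of the extractor box; origin under its middle.
- polish_tin: Flat round polish tin, 85 mm diameter, 26 mm high, behind the extractor box; origin at the centre of its underside.
- awl: Awl with wooden handle, 140 mm long, lying on the right of the bench; origin under its middle.
- heel_block: Black rubber heel, 66 x 62 x 22 mm, lying on the left of the bench; origin under its middle.
- extractor_tip (a point): Tip of the small pointer on the extractor box, 25 mm from its axis, 18 mm above the lid; moves with the pointer.

How it is judged:
On the way, in this order (a step that is already met when the one before it is completed fails the run):
1. the speed selector rests in the notch of the fourth speed (value of joint speed_selector between 1.974 and 2.214 rad and value of joint start_button below 0.001 m), for 0.3 s.
2. the start button is pressed fully in (value of joint start_button above 0.005 m and contact force between the fingers and anything else above 1 N), for 0.1 s.
At the end, for the whole second after the job is handed in: The speed selector stands in the notch of the fourth speed (2.094 rad, within 0.12) and the start button, once pressed at least 5 of its 6 mm, and the stop button are out (less than 1 mm in) (all of step 1 and value of joint stop_button below 0.001 m); the robot touches nothing.
It fails at once if the start button is pressed while the selector is not at the fourth speed (value of joint start_button above 0.003 m and (value of joint speed_selector below 1.944 rad or value of joint speed_selector above 2.244 rad)).
It fails at once if the selector is gripped or forced: the fingers bear on its pointer with more than 18 N (contact force between the fingers and speed_pointer above 18 N).
It fails at once if the stop button is pressed (value of joint stop_button above 0.003 m).
It fails at once if the dust extractor's selector is turned (distance of extractor_tip from where it was at the start of the episode above 0.006 m).
It fails at once if a thing lying about is moved more than 15 mm or lifted (distance of any of eyelet_tin, cement_jar, hammer, shoe_last, polish_tin, awl, heel_block from where it was at the start of the episode above 0.015 m).
It also fails if it takes over 51 s, if anything falls off the work surface, if the arm or the gripper's body presses on something with over 40 N, if the wrist force passes 120 N, or if a joint passes its speed limit or range.

## Working session

There is one attempt and no reset: what is moved stays moved. The work goes in short steps, each a Python script; the robot and the scene stay as the last script left them, time stands still between calls to the robot, and variables do not carry over. Pictures are saved under pics/ and viewed, at most 10 in all, crops included, and the job is handed in when it is done.

```bash
mkdir -p pics; python3 - <<'E'
from cell import robot
import cv2,numpy as np,pickle
d={}
for n in("top","scene"):
    i=robot.get_image(n); d[n]=i; cv2.imwrite(f"pics/{n}0.png",cv2.resize(i["pixels"],(800,600),interpolation=cv2.INTER_CUBIC)); print(n,i["camera_matrix"],i["pose"],[k for k in i])
pickle.dump(d,open("d.pkl","wb"))
o=robot.observe();print(o["t"],o["tool_pos"],o["tool_rot"],o["gripper_width"])
E
```

```text
top [[348.24490563   0.         253.90513313]
 [  0.         348.24490563 189.19856445]
 [  0.           0.           1.        ]] [[-0.0230128   0.98918311 -0.14486956  0.38527059]
 [-0.99967354 -0.02115955  0.01432058 -0.0129115 ]
 [ 0.01110031  0.14515182  0.98934712  1.21542878]
 [ 0.          0.          0.          1.        ]] ['pixels', 'camera_matrix', 'pose']
scene [[418.70427181   0.         250.40503445]
 [  0.         418.70427181 185.82611658]
 [  0.           0.           1.        ]] [[-0.67949573 -0.61925344  0.39345993  0.95281812]
 [ 0.73354353 -0.58373664  0.34808824  0.34096141]
 [ 0.01412214  0.52514446  0.85089591  0.96710018]
 [ 0.          0.          0.          1.        ]] ['pixels', 'camera_matrix', 'pose']
0.1 [ 0.14282581 -0.63362956  0.25242179] [ 9.93860141e-01  1.10640734e-01 -1.36902895e-04 -7.92983333e-04] 1.0011999133039555
```

View pics/top0.png

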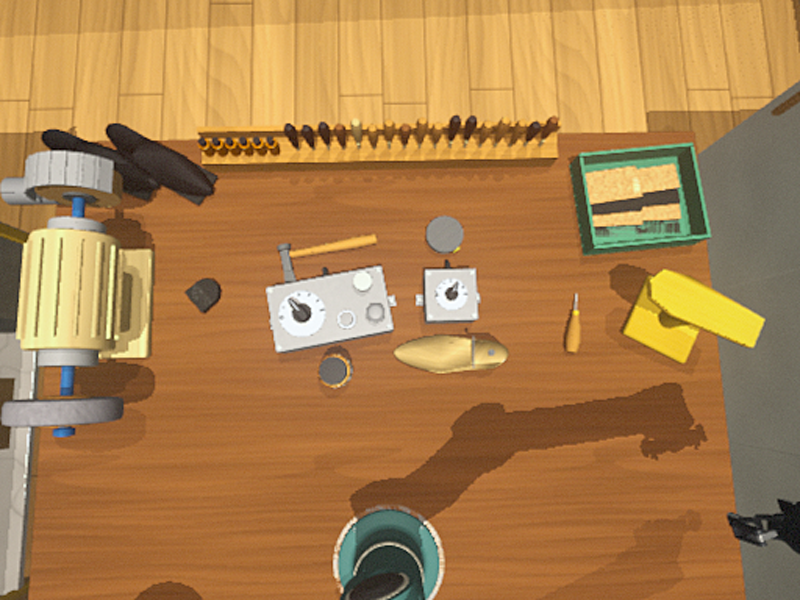

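View pics/scene0.png

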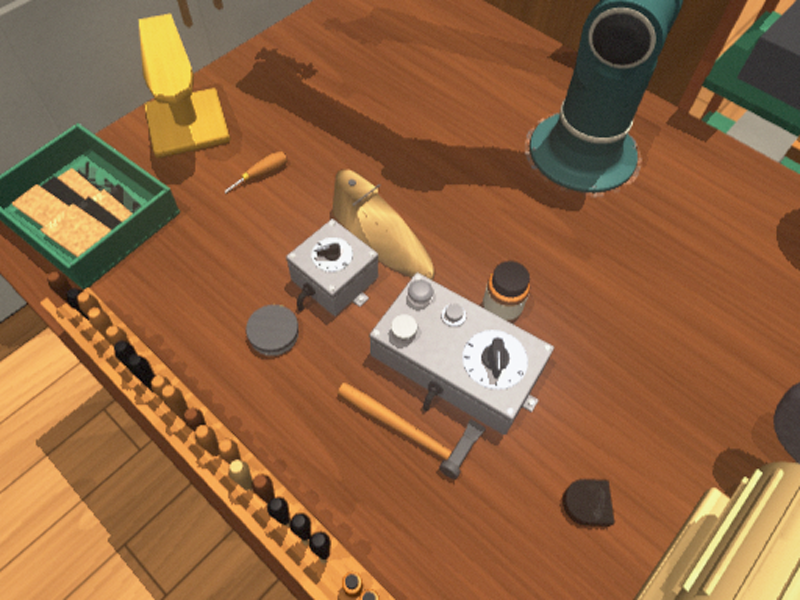

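The box is in the left place: in the top view it spans about (267..395, 267..350) with the dial at (301,313), and in the scene view the dial is at (495,358). The extractor is on the right, and the jar in front of the box is at (335,370). I'll enlarge the box in both views.

```bash
python3 - <<'E'
import cv2,pickle
d=pickle.load(open("d.pkl","rb"))
a=d["top"]["pixels"][165:230,165:260]; b=d["scene"]["pixels"][170:280,232:358]
cv2.imwrite("pics/a.png",cv2.resize(a,None,fx=8,fy=8,interpolation=cv2.INTER_CUBIC))
cv2.imwrite("pics/b.png",cv2.resize(b,None,fx=5,fy=5,interpolation=cv2.INTER_CUBIC))
E
```

```text
(no output)
```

View pics/a.png

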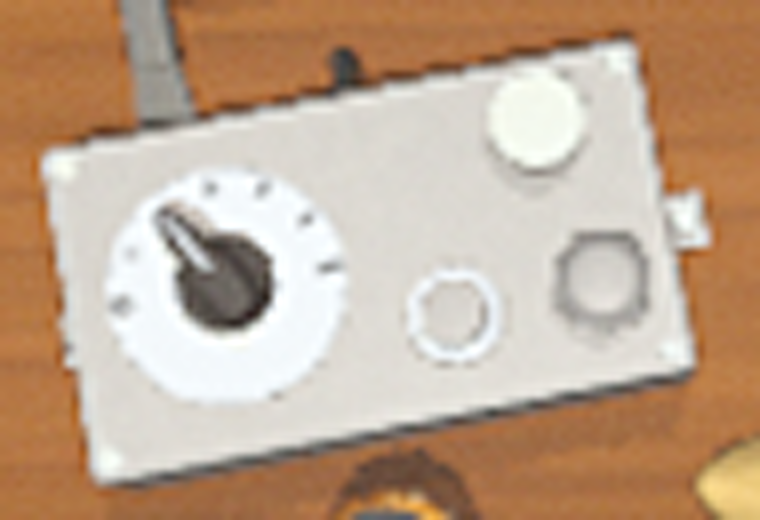

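View pics/b.png

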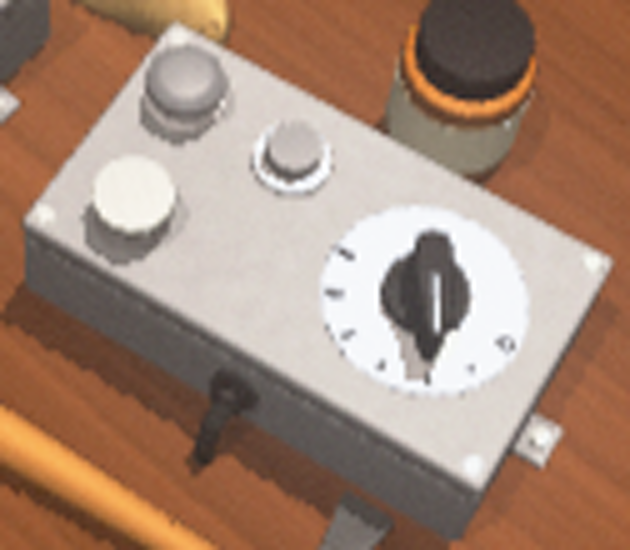

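The pointer stands on the second stroke (tip at about (165,212) in the top crop; ring at (122,305), stroke 4 at (262,187)). The scene crop agrees, so it needs two clicks. Next I fit the box pose from both views.

```bash
cat >h.py <<'E'
import numpy as np,pickle
from scipy.optimize import least_squares
from scipy.spatial.transform import Rotation as R
def proj(cam,P):
    T=np.linalg.inv(cam["pose"]); c=np.asarray(P)@T[:3,:3].T+T[:3,3]; c=c*[1,-1,-1]
    u=c@cam["camera_matrix"].T; return u[:,:2]/u[:,2:]
def w(b,P):
    P=np.atleast_2d(P)*1e-3; c,s=np.cos(b[2]),np.sin(b[2])
    return np.c_[b[0]+c*P[:,0]-s*P[:,1], b[1]+s*P[:,0]+c*P[:,1], P[:,2]]
def quat(ang): # tool z down, tool x at world angle ang
    x=np.array([np.cos(ang),np.sin(ang),0]); z=np.array([0,0,-1.])
    return R.from_matrix(np.c_[x,np.cross(z,x),z]).as_quat()
E
python3 - <<'E'
from h import *
from cell import robot
d=pickle.load(open("d.pkl","rb"))
P=np.array([[70,125,75],[70,-125,75],[-70,-125,75],[-70,125,75],[0,58,76],[-30,-32,80],[0,101,76],[0,15,76]])
px={"top":((np.array([[42,155],[633,40],[693,370],[100,483],[227,286],[453,316],[122,305],[330,266]])+.5)/8-.5+[165,165]),
"scene":((np.array([[470,490],[25,225],[175,26],[610,262],[426,301],[292,157],[507,343],[341,255]])+.5)/5-.5+[232,170])}
f=lambda b,ns:np.concatenate([(proj(d[n],w(b,P))-px[n]).ravel() for n in ns])
for ns in (["top"],["scene"],["top","scene"]):
    s=least_squares(f,[.55,.13,0.2],args=(ns,),loss="soft_l1"); print(ns,s.x,np.degrees(s.x[2]));
print(f(s.x,ns).reshape(-1,2).round(1).tolist())
b=s.x; np.save("b.npy",b); print("axis",w(b,[0,58,75]),"start",w(b,[-30,-32,91]))
for off in(0,np.pi):
  for th in(30,120):
    phi=np.radians(90-th)+b[2]; a=phi-np.pi/2+off
    q=robot.solve_ik(w(b,[0,58,75])[0]+[.036*np.cos(phi),.036*np.sin(phi),.05],quat(a)); print(off,th,None if q is None else np.round(q,2))
E
```

```text
['top'] [0.52915339 0.11450107 0.16877068] 9.66984793792515
['scene'] [0.53315865 0.11464592 0.17076753] 9.784258667050429
['top', 'scene'] [0.53135365 0.11456262 0.1694394 ] 9.708162553487636
[[-0.4, -1.0], [-0.0, -0.7], [0.5, -0.8], [-0.8, -0.3], [-0.0, -0.6], [0.3, -0.8], [0.2, -0.5], [0.0, -0.6], [2.6, 0.3], [-0.8, -1.3], [-0.1, -2.0], [1.7, -0.8], [-0.1, -0.6], [0.3, -0.3], [0.0, 0.2], [1.0, -0.5]]
axis [[0.52157312 0.17173203 0.075     ]] start [[0.50717942 0.07796199 0.091     ]]
0 30 [ 0.11  0.63 -0.71  1.86  0.53  0.86 -2.79]
0 120 [ 0.52  1.03 -1.33  1.83  1.08  1.24  1.63]
3.141592653589793 30 [ 0.32  0.8  -1.05  1.84  0.83  1.01  0.13]
3.141592653589793 120 [ 0.39  0.79 -1.03  1.83  0.8   1.   -1.33]
```

```bash
cat >>h.py <<'E'
def pose(b,th,s,z,r=36): # finger frame at selector angle th(deg), s mm behind pointer line
    phi=np.radians(90-th)+b[2]; p=np.array([np.cos(phi),np.sin(phi),0]); t=np.array([p[1],-p[0],0])
    a=w(b,[0,58,0])[0]; q=a+(r*p-s*t)*1e-3; q[2]=z; return q,quat(phi+np.pi/2)
E
python3 - <<'E'
from h import *
from cell import robot
import cv2
b=np.load("b.npy")
robot.set_gripper(0.0,20)
q,o=pose(b,40,22,.22); robot.goto(q,o)
q[2]=.114; print(robot.move_straight(q,feed=.08,guard=4))
o=robot.observe();print(o["t"],o["tool_pos"]-q,o["wrist_force"],o["gripper_width"])
i=[robot.get_image(n)["pixels"] for n in("top","scene")]
cv2.imwrite("pics/c.png",np.hstack([cv2.resize(i[0][155:240,165:255],(400,378),interpolation=2),cv2.resize(i[1][150:270,231:358],(400,378),interpolation=2)]))
E
```

```text
False
5.5917 [0.00029954 0.00017248 0.00049361] [ 0.13263368 -0.25378008  0.21380424] -0.008631451099712693
```

View pics/c.png

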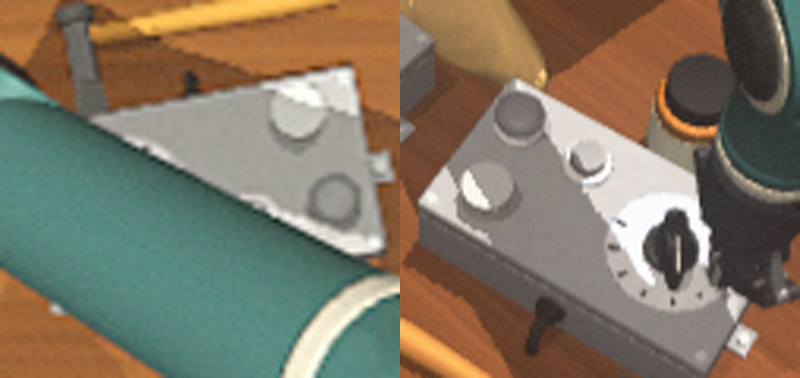

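The scene view shows the pointer still on stroke 2, with the closed fingertip standing free on its counter-clockwise side. Now I sweep in small arc steps and watch the force.

```bash
cat >sweep.py <<'E'
from h import *
from cell import robot
import sys,cv2
b=np.load("b.npy")
def sweep(a,e,st=3,lim=9):
    for th in np.arange(a,e+.01,st):
        q,o=pose(b,th,17,.114); robot.move_straight(q,feed=.03,rot=o,guard=lim)
        s=robot.observe(); f=s["wrist_force"]; t=w(b,[0,0,0])[0]
        phi=np.radians(90-th)+b[2]; ft=-(f[0]*np.sin(phi)-f[1]*np.cos(phi)); print(th,round(ft,2),f.round(1),round(s["t"],1))
        if ft>lim: print("high");break
sweep(*map(float,sys.argv[1:3]))
i=robot.get_image("scene")["pixels"][150:270,231:358]
cv2.imwrite(sys.argv[3],cv2.resize(i,(635,600),interpolation=2))
E
python3 sweep.py 40 82 pics/d.png
```

```text
40.0 -0.52 [ 0.4 -0.4 -0.2] 6.0
43.0 -0.11 [0.2 0.1 0.5] 6.3
46.0 0.73 [-1.  -0.1  0.9] 6.5
49.0 -1.32 [ 0.8 -1.1 -0.5] 6.8
52.0 0.88 [-0.3  1.  -0.6] 7.0
55.0 0.58 [-0.   0.8  0.1] 7.3
58.0 0.38 [-0.   0.5 -0.1] 7.5
61.0 0.16 [ 0.   0.2 -0.2] 7.8
64.0 0.5 [-0.3  0.4 -1.2] 8.0
67.0 1.72 [-2.5  0.4 -0.4] 8.3
70.0 2.25 [-1.6  1.7  0.1] 8.5
73.0 0.88 [-0.1  0.9 -0.8] 8.8
76.0 -0.27 [-0.2 -0.4 -0.8] 9.0
79.0 1.05 [-0.5  1.  -0.5] 9.3
82.0 -0.6 [ 0.9 -0.3 -0.6] 9.5
```

View pics/d.png

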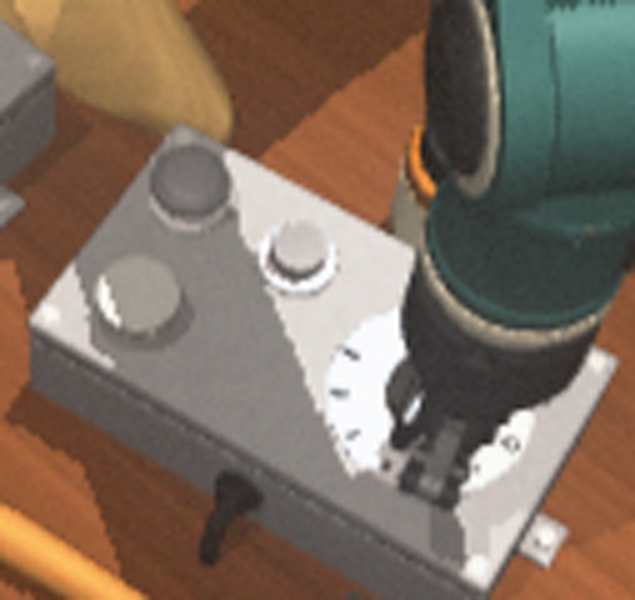

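It snapped to stroke 3 (tip near (395,445), pointing at the stroke at (387,465)), at a finger angle of about 72°. The next click should come at about 102°, so I sweep to 109°.

```bash
python3 sweep.py 85 109 pics/e.png; python3 - <<'E'
from h import *
from cell import robot
import cv2
b=np.load("b.npy")
q,o=pose(b,105,24,.114); robot.move_straight(q,feed=.05,rot=o)
q[2]=.19; robot.move_straight(q,feed=.1)
st=w(b,[-30,-32,0])[0]; st[2]=.19
robot.move_straight(st+[-.0,0,0],feed=.15,rot=quat(b[2]+np.pi/2))
print(robot.observe()["t"],robot.observe()["wrist_force"])
i=robot.get_image("scene")["pixels"][150:270,231:358]
cv2.imwrite("pics/f.png",cv2.resize(i,(635,600),interpolation=2))
E
```

```text
85.0 -0.06 [-0.7 -0.3  0.4] 9.8
88.0 0.34 [ 0.2  0.4 -0.4] 10.1
91.0 -0.57 [ 0.4 -0.5  0.5] 10.3
94.0 0.79 [-0.1  0.8 -0.2] 10.6
97.0 2.41 [0.3 2.4 0.1] 10.8
100.0 2.1 [-0.2  2.1 -0.7] 11.1
103.0 0.12 [0.8 0.1 0.5] 11.3
106.0 0.01 [-0.2  0.  -1.1] 11.6
109.0 -0.54 [-0.3 -0.5 -0.3] 11.8
14.1 [ 0.19278994 -0.04497477  0.20353856]
```

View pics/f.png

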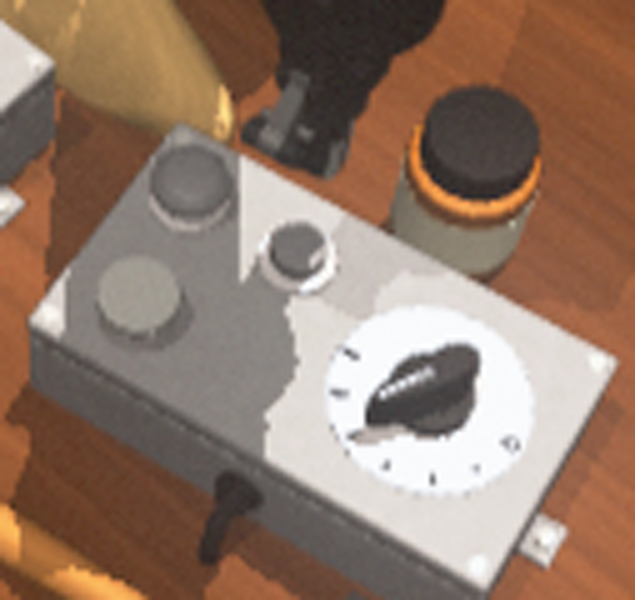

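The tip shows at about (370,415). I'll compare that by projection with notches 3, 4 and 5 before pressing.

```bash
python3 - <<'E'
from h import *
d=pickle.load(open("d.pkl","rb")); b=np.load("b.npy")
for n in(3,4,5):
    t=np.radians(30*n); print(n,[((proj(d["scene"],w(b,[r*np.sin(t),58+r*np.cos(t),h]))[0]+.5-[231,150])*5).round() for r,h in((36,109),(36,84),(0,109))])
E
```

```text
3 [array([404., 427.]), array([397., 450.]), array([442., 367.])]
4 [array([374., 399.]), array([368., 422.]), array([442., 367.])]
5 [array([363., 362.]), array([357., 387.]), array([442., 367.])]
```

The tip matches notch 4. Now the press.

```bash
python3 - <<'E'
from h import *
from cell import robot
import cv2
b=np.load("b.npy"); st=w(b,[-30,-32,0])[0]
st[2]=.122; robot.move_straight(st,feed=.1)
for z in np.arange(.116,.1035,-.001):
    st[2]=z; g=robot.move_straight(st,feed=.015,guard=12); o=robot.observe(); print(round(z,4),o["tool_pos"][2].round(4),o["wrist_force"].round(1),g)
    if g or o["wrist_force"][2]>9: break
robot.pause(.4); print(robot.observe()["wrist_force"])
st[2]=.2; robot.move_straight(st,feed=.1)
robot.pause(.5); print(robot.observe()["t"],robot.observe()["wrist_force"])
i=robot.get_image("scene")["pixels"][150:270,231:358]
cv2.imwrite("pics/g.png",cv2.resize(i,(635,600),interpolation=2))
E
```

```text
0.116 0.116 [ 0.6  0.4 -0.1] False
0.115 0.115 [ 0.8  0.  -0.4] False
0.114 0.1139 [-0.6  0.3 -0.4] False
0.113 0.1131 [0.3 0.7 1.1] False
0.112 0.1121 [ 0.5 -0.2  1.9] False
0.111 0.1111 [0.7 0.8 3.2] False
0.11 0.1101 [0.8 0.4 4.3] False
0.109 0.1091 [0.6 0.2 4.2] False
0.108 0.1081 [0.9 0.5 5.2] False
0.107 0.1072 [-0.5  0.6  5.6] False
0.106 0.107 [-3.2  0.  13.9] False
[-3.27967789 -1.529982   14.12826618]
20.025 [-0.27534993  0.05518719 -0.46989875]
```

View pics/g.png

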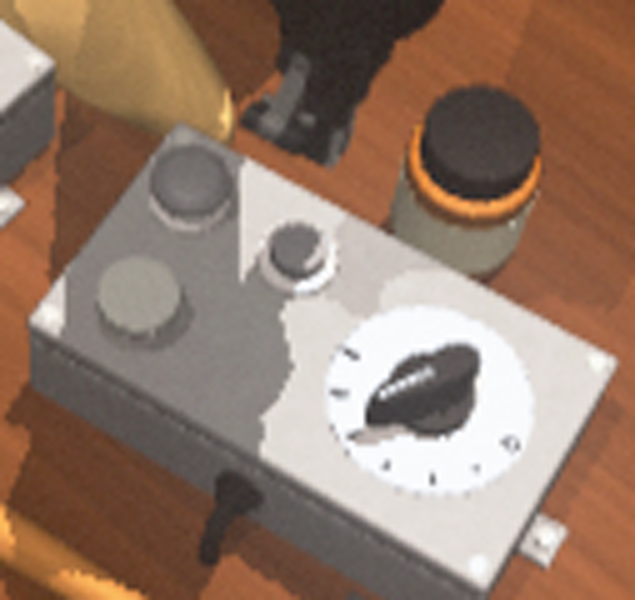

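The button went the full 6 mm to its stop at TCP height 0.107 and is out again. The pointer is still at notch 4, and the robot is clear.

```bash
python3 -c "
from cell import robot
print(robot.finish_job())"
```

```text
the job is handed in; nothing more can be done
None
```

The speed selector stands at the fourth speed, the start button was pressed fully in and came back out, and I handed the job in at about 20 s with the robot touching nothing; no verdict was returned.

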